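# Clamp the dowelled end board of a pine spice box

## Robot

A 6-joint arm with a two-finger parallel gripper is mounted at the origin on the work surface. World frame = base frame: x ahead of the robot, y to its left, z up, the work surface at z = 0. Lengths are in m, angles in rad, forces in N, time in s.
With the tool pointing down it reaches from about 0.325 to 0.775 m from the base axis. Payload 5.5 kg.
Tool frame: the origin (TCP) lies between the finger pads; the fingertips stand 8 mm ahead of it and the grasp point (between the pads) lies 11 mm behind it (tcp_to_tips is the distance from the TCP to the fingertips, in m); z points along the fingers, y is the line along which they close (so a half turn about z gives the same grasp; the last joint's range is limited). The gripper opens to 88 mm and grips with 3 to 60 N. Pads are 20 mm wide; open, the fingers measure 115 mm over their backs; the gripper's body (75 mm by 178 mm) begins 61 mm behind the grasp point.
Start: joints at [1.066, 0.091, 1.231, -0, 1.82, -0.057], TCP at [0.26, 0.541, 0.231] pointing down, gripper open.
Joint ranges: [-2.87, 2.87], [-0.86, 2.18], [0.17, 2.46], [-1.51, 4.65], [0.06, 2.69], [-2.65, 2.65]. Speed limits (rad/s): [2.57, 2.57, 3.01, 3.14, 3.14, 3.14].

## Interface

Orientations are given as a unit quaternion [w, x, y, z].
In Python, from bench import * gives the robot as it stands. Calls block until the motion is done:
- move_to(position, orientation): joint-space move of the TCP to a pose.
- move_l(position, speed=0.15, orientation=None): straight line of the TCP; orientation=None keeps the orientation; speed is the mean speed in m/s.
- movej(angles): joint-space move.
- gripper_open() and close(): open the fingers fully, or close them until they stop; the grip force is fixed at half the most.
- hold(seconds).
- inverse_kinematics(position, orientation): joint angles nearest the present ones, or None.
- state(): the state.
- get_image(name): name is "scene" or "top" or "wrist"; returns a dict with "frame" (400x640x3 uint8, blue, green, red), "depth" (400x640 float32, m along the optical axis (not along the pixel's ray), 0 where there is no reading), "camera_matrix" (3x3 intrinsics, pixels), "view" (4x4, takes a point from world to camera coordinates). Camera axes: x right, y up, looking along -z (the intrinsics and any distortion apply to the point x, -y, -z); pixel columns grow to the right and rows downward; lengths in m; the calibration is good to about 2 mm. The wrist camera is an equidistant fisheye: a pixel r from the principal point sees the ray r / f radians off the axis. A picture is of the moment at which its call begins.
A pose or a line that the arm cannot do raises IKError and nothing moves.
- job_done(): hands the job in; it is judged then, once.
The state is a dict: "time": time; "joint_pos": joint angles; "dq": joint speeds; "joint_torque": joint torques, N m; "ee_pos": TCP position; "ee_rot": TCP orientation; "ft_force": force on the tool from outside, world axes, zero at the start; "moment": the same for the moment, N m; "finger_gap": finger opening in m; "finger_force": force on a finger pad.
Only numpy, scipy, OpenCV 4.12 (cv2) and the standard library are available. Lean on these libraries where they do the work, as an engineer would, in place of code of your own. Each camera call takes 0.05 s, during which the arm holds its last target. There are 200 camera calls.

## Task

A one-hand bar clamp lies on the pantry counter around a small pine spice box whose dowelled end board still stands a few millimetres proud. Leaving clamp and box lying there, pump the trigger again and again, without pushing the bar or the far jaw by hand, until the far jaw has come up to the end board, pushed it fully home, and both jaw pads press on the box with a light but definite grip; squeeze gently so as not to crush the thin pine, and do not push the box itself, shove it about or disturb the other things. Finish holding: the program ends with the gripper still squeezing the trigger and the pads still pressing.

Things in the scene. Friction and masses are not known exactly. Their poses are not given: they have to be found in the camera images.
- clamp: one-hand ratchet bar clamp lying loose on its side, black plastic, about 0.7 kg, housing and jaws 32 mm high. Origin: under the housing's middle, on the counter; x along the bar towards the far jaw, +y the side of the jaws and the box, -y the side of pistol grip and trigger, z up. The grip is a bar 22 mm thick (x -26 to -4 mm; y -20 to -114; z 0 to 27) with the grey trigger ahead of it (+x)
- squeeze (a point): on the clamp (5, -75, 14 mm in its frame): here the grip's back face lies 31 mm behind (clamp -x) and the trigger's front face 32 mm ahead when open, 9 mm when fully squeezed. Squeeze both together from above along the clamp's x: 63 mm over both open, 40 mm squeezed. The loose clamp slides to centre itself between the fingers; a spring (5 to 7 N here) reopens the trigger when the fingers part
- trigger: the trigger lever, 12 mm thick, 22 mm high (z 4 to 26 mm), 86 mm long below the housing; origin on its pivot, which is at 8, 44 mm in the clamp frame
- trigger_angle (a joint): trigger, rad: 0 open, 0.192 fully squeezed. A full squeeze and release draws the bar in by one 6 mm tooth (at times two), kept by a pawl. Once the pads bear, the trigger stalls short of full, at 0.1 to 0.175 (over 42 mm over both). A 20 N grip then gives 14 to 25 N at the pads, 30 N about 42, 45 N over 55. Let go, the bar slips back up to a tooth
- bar_travel (a joint): how far the bar with the far jaw has been drawn in, m (0 to 0.062); it grows as the jaws close
- bar: steel toothed bar, 16 mm wide (z 11 to 21 mm), with the far jaw at its end; slides in the housing along the clamp's y = 0 line, inwards only because of the ratchet; its tail comes out behind the housing, to clamp x = -110 mm at most. Origin at the clamp's when bar_travel is 0. Not to be pushed by the robot
- far_pad: stiff rubber pad of the far jaw, 34 x 30 mm, which gives about 1 mm for every 40 N (its origin is not at the pad: see point far_pad_face)
- far_pad_face (a point): centre of the far pad's pressing face, which looks back along the clamp's -x
- near_pad: rubber pad of the jaw on the housing (moves with the clamp; see point near_pad_face)
- near_pad_face (a point): centre of the near pad's pressing face, which looks along the clamp's +x; it starts 2 to 11 mm off the box
- box: open pine spice box, loose, 160 x 90 mm and 54 mm high with the end board home, 9 mm boards, about 0.8 kg; origin under its middle; its x axis runs parallel to the clamp's, towards the loose end board
- board_face (a point): point on the outer face of the dowelled end board where the far pad will press
- board_gap (a joint): gap between the end board and the box, m: 0 fully home, 3 to 7 mm at the start; the board slides on its dowels with about 5 N of friction, and the thin dry pine splits if the pad presses it with more than 50 N
- can: a tin can with a paper label, 74 mm across, 110 mm tall; bystander, origin at the centre of its underside
- jar: a glass storage jar with a metal lid, 76 mm across, 120 mm tall; bystander, origin at the centre of its underside
- screwdriver: a screwdriver with a wooden handle, 190 mm long, lying on the counter; bystander
There are look-alikes about, which are no part of the job. What is shaped like the box but green or red is not meant.

How it is judged:
By the outcome, as a careful person would: the job done as asked, in the order asked, and still so for the second after the job is handed in, while the arm keeps its last pose, push and grip.
It also fails if it takes over 48 s, if anything falls off the work surface, if the arm or the gripper's body presses on something with over 40 N, if the wrist force passes 120 N, or if a joint passes its speed limit or range.

## Working session

There is one attempt and no reset: what is moved stays moved. The work goes in short steps, each a Python script; the robot and the scene stay as the last script left them, time stands still between calls to the robot, and variables do not carry over. Pictures are saved under pics/ and viewed, at most 10 in all, crops included, and the job is handed in when it is done.

```bash
ls; mkdir -p pics; python3 - <<'E'
from bench import *
import cv2,numpy as np,pickle
d={}
for n in("top","scene"):
    d[n]=get_image(n);cv2.imwrite(f"pics/{n}0.png",d[n]["frame"])
    print(n,d[n]["camera_matrix"],d[n]["view"],{k:v for k,v in d[n].items() if k not in("frame","depth","camera_matrix","view")})
pickle.dump(d,open("d0.pkl","wb"))
print(state())
E
```

```text
pics
top [[394.75335598   0.         317.70151478]
 [  0.         394.75335598 198.21074489]
 [  0.           0.           1.        ]] [[-0.08655464 -0.99622784 -0.00619605  0.13911314]
 [ 0.97281827 -0.08585836  0.21506499 -0.56709838]
 [-0.21478571  0.01258724  0.97658008 -0.75505889]
 [ 0.          0.          0.          1.        ]] {}
scene [[374.03338388   0.         320.81284535]
 [  0.         374.03338388 194.75374828]
 [  0.           0.           1.        ]] [[ 0.51559545  0.85674978 -0.01188058 -0.39691325]
 [-0.68161914  0.41852404  0.60019411  0.32475327]
 [ 0.51918848 -0.30135932  0.79976614 -1.15251669]
 [ 0.          0.          0.          1.        ]] {}
{'time': 0.1, 'joint_pos': array([ 1.06631495e+00,  9.17899477e-02,  1.23173445e+00,  5.00819158e-06,
        1.81981735e+00, -5.67533408e-02]), 'dq': array([ 0.0038459 ,  0.00025432, -0.00256354,  0.00130355, -0.00117354,
       -0.00042304]), 'joint_torque': array([ 2.32092651e-03, -4.47856808e+01, -4.07570350e+01,  6.99849310e-02,
        2.84322398e-02, -1.37202192e-04]), 'ee_pos': array([0.25965922, 0.54062689, 0.22963364]), 'ee_rot': array([-2.44537623e-04,  2.21998186e-01,  9.75046686e-01, -8.39667689e-04]), 'ft_force': array([ 0.40127821, -0.28312205,  0.08622742]), 'moment': array([ 0.02013137,  0.02011547, -0.00518023]), 'finger_force': 0.0, 'finger_gap': 0.08775509455987504}
```

View pics/top0.png

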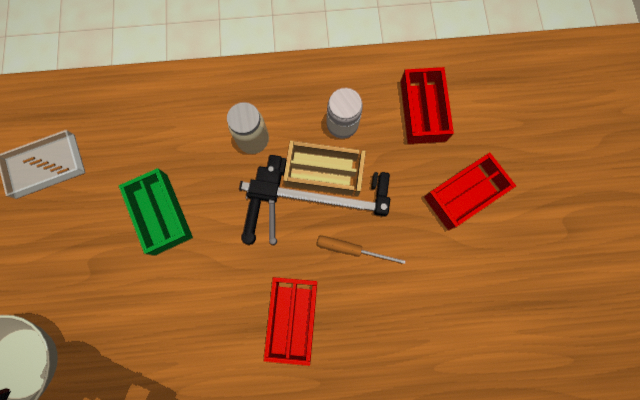

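View pics/scene0.png

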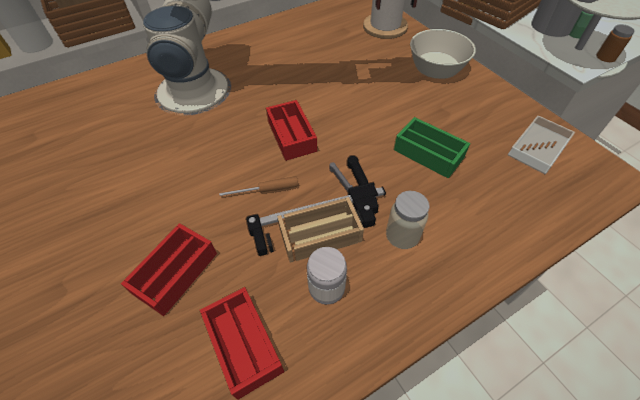

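The top picture shows one black clamp, its grip end at (249,238) and trigger end at (273,240). Other candidates for the box are red at (426,105), (470,190) and (291,320), and green at (155,212). The pine box at (325,167), between the jaws, fits the description. Next is a close crop to check that choice.

```bash
cat > h.py <<'E'
import numpy as np
def unproj(im,u,v,z):
    "pixel -> world point on plane z"
    K,V=im["camera_matrix"],im["view"]
    r=np.array([(u-K[0,2])/K[0,0],-(v-K[1,2])/K[1,1],-1.])
    R,t=V[:3,:3],V[:3,3]; c=-R.T@t; d=R.T@r
    return c+d*(z-c[2])/d[2]
def proj(im,p):
    K,V=im["camera_matrix"],im["view"]; q=V[:3,:3]@np.asarray(p)+V[:3,3]
    return K[0,0]*q[0]/-q[2]+K[0,2], -K[1,1]*q[1]/-q[2]+K[1,2]
E
python3 - <<'E'
import cv2,pickle
d=pickle.load(open("d0.pkl","rb"))
cv2.imwrite("pics/crop1.png",cv2.resize(d["top"]["frame"][130:250,230:400],None,fx=4.7,fy=4.7,interpolation=cv2.INTER_CUBIC))
E
```

```text
(no output)
```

View pics/crop1.png

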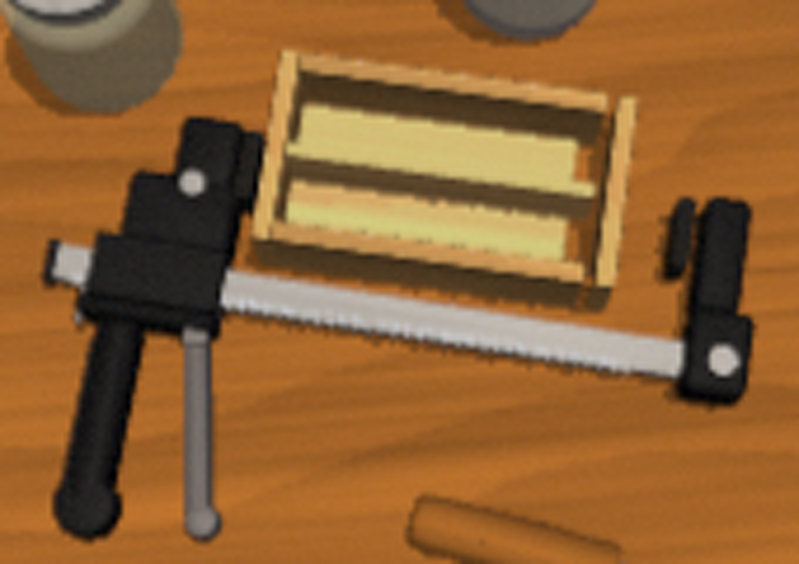

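The crop confirms the choice. The clamp's bar centreline runs (225,289)→(683,361), the grip (120,330)→(88,508), and the trigger (196,340)→(203,522) in crop pixels. The box sits between the jaws, with the loose board at its right end. Now I'll turn these into metric positions.

```bash
cat >> h.py <<'E'
A=np.array([.6088,.174]); EX=np.array([-0.24511873,-0.96949307]); EY=np.array([-EX[1],EX[0]])
h=np.arctan2(-EX[0],-EX[1])/2; Q=[0,np.sin(h),np.cos(h),0]
def W(x,y,z): "clamp-start frame (mm) -> world"; return [*(A+(x-28.3)/1000*EX+y/1000*EY),z/1000]
def loc(p): d=np.asarray(p)[:2]-A; return np.array([d@EX*1000+28.3,d@EY*1000])
E
python3 - <<'E'
from bench import *
from h import *
import cv2,pickle
move_to(W(5.5,-72,90),Q)
move_l(W(5.5,-72,11),speed=.08)
s=state();print(s["time"],loc(s["ee_pos"]),s["ee_pos"],s["ft_force"])
move_l(W(-2.5,-72,11),speed=.05)
s=state();print(s["time"],loc(s["ee_pos"]),s["ft_force"])
d=get_image("top");pickle.dump(d,open("d1.pkl","wb"));cv2.imwrite("pics/t1.png",cv2.resize(d["frame"][130:250,230:400],None,fx=4.7,fy=4.7,interpolation=cv2.INTER_CUBIC))
d=get_image("scene");cv2.imwrite("pics/s1.png",cv2.resize(d["frame"][130:290,200:440],None,fx=3.3,fy=3.3,interpolation=cv2.INTER_CUBIC))
E
```

```text
2.9 [  5.23616617 -71.54149413] [0.5450944  0.21389639 0.01180536] [-0.09458676  0.16928074 -0.73270245]
3.2083 [ -3.0214752  -71.89608366] [ 0.23848522 -0.69298758  0.36547725]
```

View pics/s1.png

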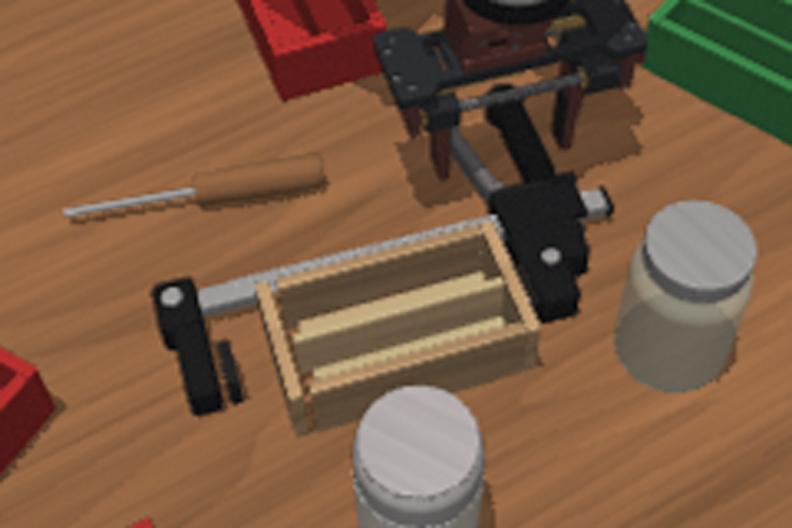

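View pics/t1.png

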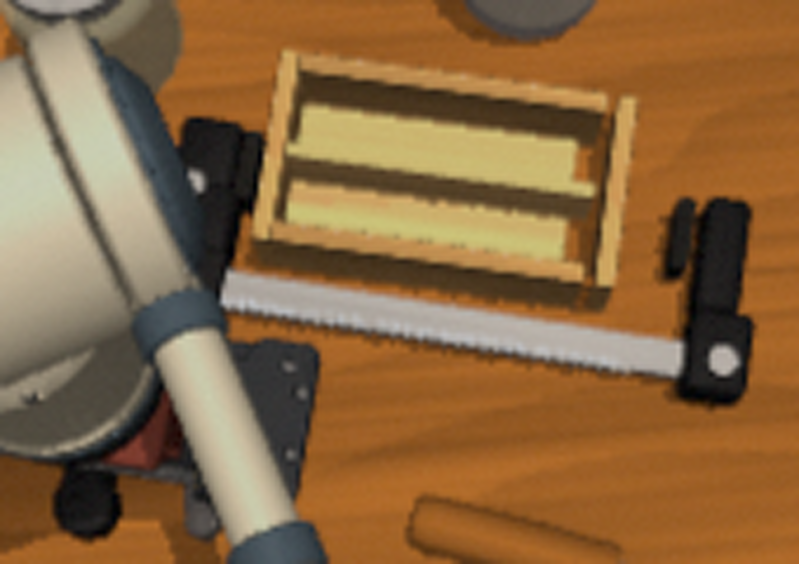

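The fingers straddle the grip and trigger: in the scene crop, the fingers are at (440,150) and (567,110) with both levers between them. Nothing has been touched. Next I'll pump once while tracking the parts by template matching.

```bash
cat >> h.py <<'E'
import cv2,pickle
_T0=pickle.load(open("d0.pkl","rb"))["top"]["frame"]
_R=dict(box=(285,50,590,290),board=(588,92,645,305),far=(660,193,755,405),near=(205,115,264,215),jaw=(690,300,755,405))
S=2.12 # mm/px about
def track(fr,ref=_T0,F=5):
    "shift in mm along clamp x,y of each part since the start (top camera)"
    out={};a=A+.1*EX
    for n,(x0,y0,x1,y1) in _R.items():
        x0,x1=[int(round(230+v/4.7)) for v in(x0,x1)];y0,y1=[int(round(130+v/4.7)) for v in(y0,y1)]
        m=14
        t=cv2.resize(ref[y0:y1,x0:x1],None,fx=F,fy=F,interpolation=cv2.INTER_CUBIC)
        w=cv2.resize(fr[y0-m:y1+m,x0-m:x1+m] if n!="far" and n!="jaw" else fr[y0-m:y1+m,x0-34:x1+m],None,fx=F,fy=F,interpolation=cv2.INTER_CUBIC)
        r=cv2.matchTemplate(w,t,cv2.TM_CCOEFF_NORMED);_,s,_,(u,v)=cv2.minMaxLoc(r)
        du=u/F-(34 if n in("far","jaw") else m);dv=v/F-m
        ux,uy=np.array([.988,.155]),np.array([.155,-.988])
        out[n]=(round(S*float(du*ux[0]+dv*ux[1]),1),round(S*float(du*uy[0]+dv*uy[1]),1),round(s,2))
    return out
def rep(tag):
    from bench import state,get_image
    s=state();f=s["ft_force"]
    print(tag,"t%.2f gap%.1f F%.1f"%(s["time"],s["finger_gap"]*1000,s["finger_force"]),"ft",f.round(1),track(get_image("top")["frame"]),flush=True)
    return s
E
python3 - <<'E'
from bench import *
from h import *
rep("start")
close();rep("closed")
gripper_open();rep("open")
E
```

```text
start t3.31 gap88.3 F0.0 ft [-1.  -0.2 -0. ] {'box': (0.0, 0.0, 1.0), 'board': (0.0, 0.0, 1.0), 'far': (0.0, 0.0, 1.0), 'near': (0.0, 0.0, 0.99), 'jaw': (0.0, 0.0, 1.0)}
closed t4.17 gap39.5 F30.0 ft [-1.9  5.  -0.2] {'box': (0.0, 0.0, 1.0), 'board': (0.0, 0.0, 1.0), 'far': (-4.8, 3.5, 0.99), 'near': (0.6, 1.8, 0.82), 'jaw': (-4.8, 3.5, 1.0)}
open t5.11 gap88.0 F0.0 ft [-1.  -0.6  0.3] {'box': (0.0, 0.0, 1.0), 'board': (0.0, 0.0, 0.99), 'far': (-8.2, -7.7, 0.96), 'near': (0.3, 0.9, 0.93), 'jaw': (-9.0, -8.3, 0.99)}
```

```bash
python3 - <<'E'
from bench import *
from h import *
for i in (2,3):
    close();rep(f"closed{i}")
    if i==3:
        cv2.imwrite("pics/t3.png",cv2.resize(get_image("top")["frame"][130:250,230:400],None,fx=4.7,fy=4.7,interpolation=cv2.INTER_CUBIC))
    gripper_open();rep(f"open{i}")
E
```

```text
closed2 t5.97 gap39.1 F30.0 ft [-1.8  5.  -0.9] {'box': (0.8, 0.1, 0.99), 'board': (0.1, -0.4, 0.95), 'far': (-10.3, 2.7, 0.99), 'near': (1.2, 3.2, 0.82), 'jaw': (-10.7, 2.6, 0.99)}
open2 t6.91 gap87.6 F0.0 ft [0.5 0.2 0. ] {'box': (0.4, 0.1, 0.99), 'board': (0.1, -0.4, 0.87), 'far': (-14.4, -6.6, 0.95), 'near': (0.6, 1.8, 0.94), 'jaw': (-15.3, -6.7, 0.98)}
closed3 t7.77 gap39.3 F30.0 ft [-2.8  4.  -1. ] {'box': (0.8, 0.1, 0.98), 'board': (0.5, -0.4, 0.82), 'far': (-16.0, 3.5, 0.99), 'near': (1.5, 4.1, 0.82), 'jaw': (-16.0, 3.5, 0.99)}
open3 t8.76 gap87.9 F0.0 ft [ 0.4 -0.4  0. ] {'box': (0.8, 0.1, 0.99), 'board': (0.1, -0.8, 0.77), 'far': (-19.6, -6.5, 0.9), 'near': (0.9, 2.7, 0.92), 'jaw': (-20.8, -7.1, 0.98)}
```

View pics/t3.png

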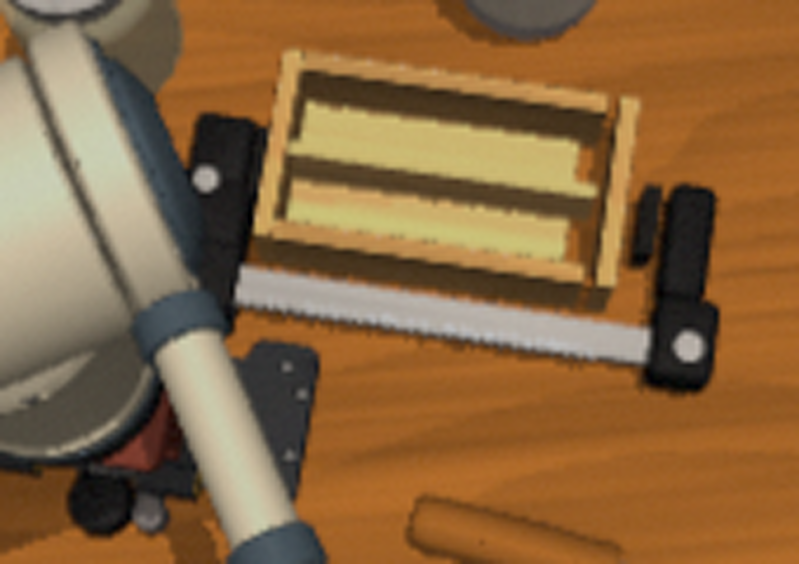

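The near pad is just touching the box at (258,180), and the far pad at (640,225) is about 10 mm from the board. The box has moved less than 1 mm. I'll continue one stroke at a time.

```bash
python3 - <<'E'
from bench import *
from h import *
for i in (4,):
    close();rep(f"closed{i}")
    gripper_open();rep(f"open{i}")
    cv2.imwrite("pics/t4.png",cv2.resize(get_image("top")["frame"][130:250,230:400],None,fx=4.7,fy=4.7,interpolation=cv2.INTER_CUBIC))
E
```

```text
closed4 t9.62 gap39.5 F30.0 ft [-2.1  5.7 -1.6] {'box': (1.2, 0.6, 0.98), 'board': (0.6, -0.8, 0.75), 'far': (-21.2, 4.0, 0.92), 'near': (1.4, 4.5, 0.83), 'jaw': (-22.1, 3.8, 0.99)}
open4 t10.56 gap87.8 F0.0 ft [-0.2  0.2  0.2] {'box': (1.3, 0.2, 0.99), 'board': (0.6, -0.8, 0.74), 'far': (-24.3, -3.8, 0.79), 'near': (1.1, 4.0, 0.92), 'jaw': (-25.6, -4.0, 0.98)}
```

View pics/t4.png

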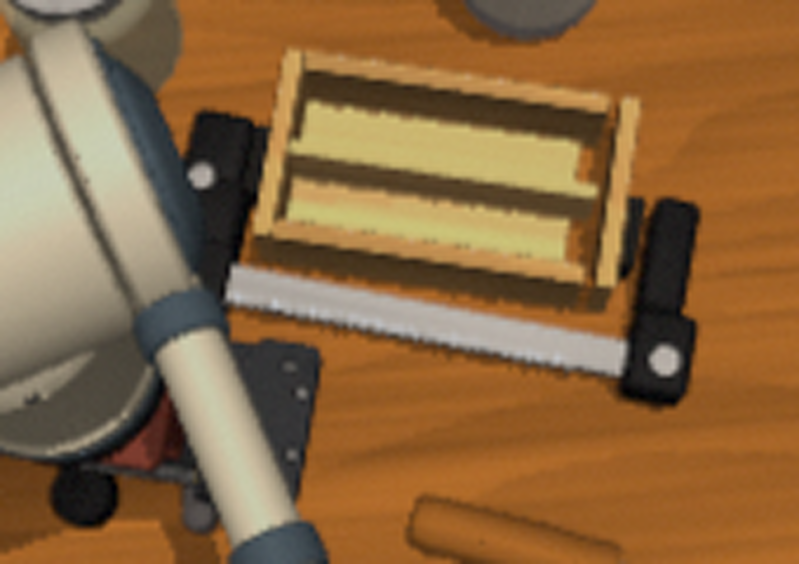

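The far pad at (632,235) is now a couple of millimetres from the board, and the near pad is at the box. The box has shifted about 1 mm. Stroke 5 next, with the gripper eased back 1 mm.

```bash
python3 - <<'E'
from bench import *
from h import *
move_l(W(-3.5,-72,11),speed=.03)
close();s=rep("closed5")
if s["finger_gap"]<.0415:
    gripper_open();rep("open5")
else: hold(.3);rep("stall5")
cv2.imwrite("pics/t5.png",cv2.resize(get_image("top")["frame"][130:250,230:400],None,fx=4.7,fy=4.7,interpolation=cv2.INTER_CUBIC))
E
```

```text
closed5 t11.72 gap38.9 F29.9 ft [-3.9  5.4 -1.8] {'box': (1.9, 1.6, 0.98), 'board': (-1.9, 1.0, 0.7), 'far': (-26.3, 1.0, 0.83), 'near': (3.1, 4.8, 0.85), 'jaw': (-27.6, 0.8, 0.98)}
open5 t12.65 gap88.0 F0.9 ft [ 1.3 -2.4  1. ] {'box': (1.9, 1.6, 0.98), 'board': (-1.9, 1.0, 0.71), 'far': (-26.3, 0.6, 0.83), 'near': (3.0, 5.2, 0.86), 'jaw': (-27.5, 0.4, 0.99)}
```

View pics/t5.png

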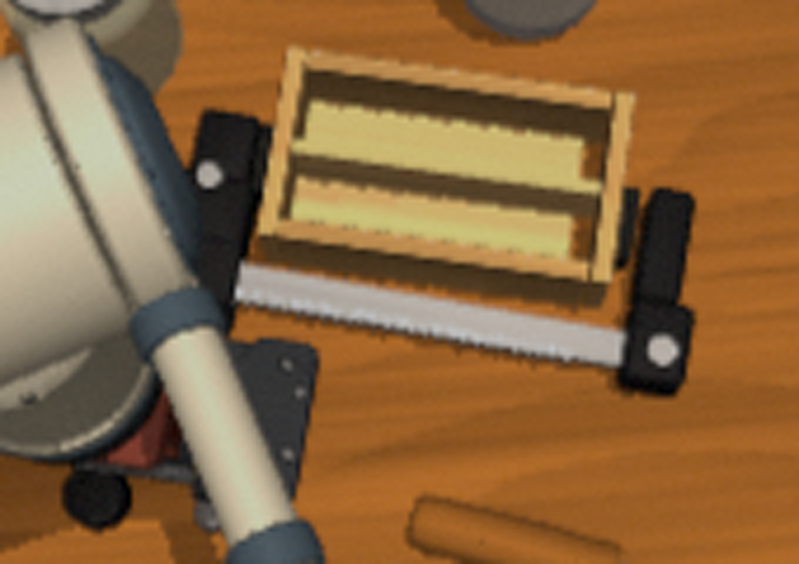

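The board looks almost home, with a thin line at (603,190). Both pads are in contact, and the opened trigger still brushes the +x finger. I'll re-centre the gripper forward so the trigger opens fully, then make the final squeeze.

```bash
python3 - <<'E'
from bench import *
from h import *
move_l(W(1.5,-72,11),speed=.03);rep("recentred")
close();s=rep("closed6")
hold(.4);rep("held6")
fr=get_image("top")["frame"]
cv2.imwrite("pics/t6.png",cv2.resize(fr[130:250,230:400],None,fx=4.7,fy=4.7,interpolation=cv2.INTER_CUBIC))
E
```

```text
recentred t13.07 gap88.3 F0.0 ft [0.  0.5 0.2] {'box': (1.9, 1.6, 0.98), 'board': (-1.9, 1.0, 0.71), 'far': (-26.3, 0.6, 0.83), 'near': (3.0, 5.2, 0.86), 'jaw': (-27.5, 0.4, 0.99)}
closed6 t13.93 gap42.8 F29.9 ft [-4.6  5.3 -0.9] {'box': (2.6, 2.6, 0.98), 'board': (-2.6, 2.6, 0.66), 'far': (-27.6, 3.8, 0.81), 'near': (3.9, 5.3, 0.86), 'jaw': (-28.5, 4.1, 0.99)}
held6 t14.38 gap43.0 F29.9 ft [-4.1  6.3 -1.3] {'box': (2.6, 2.6, 0.98), 'board': (-2.6, 2.6, 0.66), 'far': (-27.6, 3.8, 0.81), 'near': (3.9, 5.3, 0.86), 'jaw': (-28.5, 4.1, 0.99)}
```

View pics/t6.png

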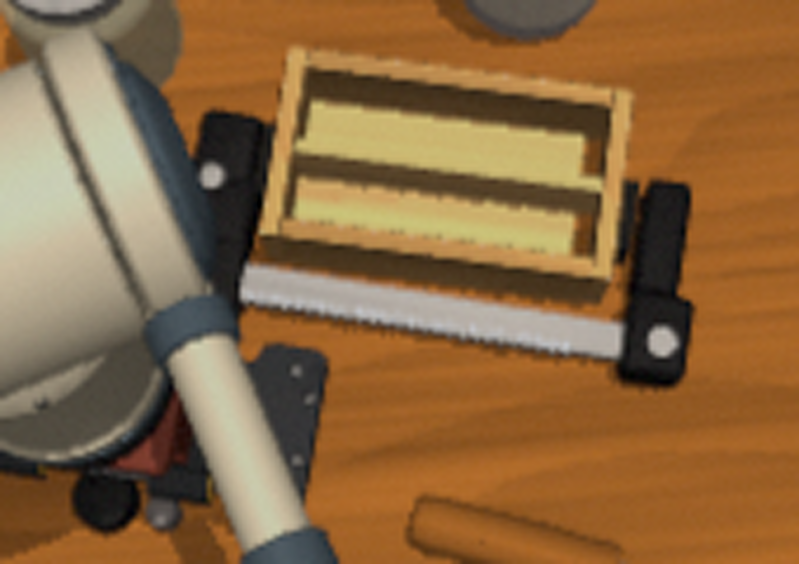

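The trigger stalled at 43 mm under 30 N, short of the 39 mm full squeeze. The seam at (605,190) has closed, and both pads, at (268,180) and (628,225), bear on the box. Handing in while holding.

```bash
python3 -c "
from bench import *
s=state();print(s['finger_gap'],s['finger_force'])
print(job_done())"
```

```text
0.042833796934859676 29.871433675289154
the job is handed in; nothing more can be done
None
```

I pumped the trigger six times and handed the job in with the gripper still squeezing at 30 N. By the top camera the end board is fully home and both pads press on the box. By the given figures that is about 42 N at the pads, a calculated value under the 50 N limit. The box shifted about 3 to 4 mm along the way, and the pumping took about 14 of the 48 s.

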